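# Tuck in the stray cheese and close the roll-top display

### The job

The roll-top cheese display is being closed for the night, but one small white round is left hanging over the front edge of the slab, in the cover's way. With the fingertips nudge that round back until it stands wholly inside the line the cover closes on, then push the clear front cover over and down by its black handle until it is fully shut. The cheese is soft, so never squeeze, lift or tip it; do not slam the cover shut, and leave all the other cheeses and things where they are.

Things in the scene. Friction and masses are not known exactly. Their poses are not given: they have to be found in the camera images.
- display: fixed cheese display: base with marble slab, 325 (x) by 530 (y) by 42 mm high, no rim. Origin: centre of its underside; x points from the robot's side to the far side, y along its length, z up. Clear half-round end panels, radius 163 mm, at y = +-263 mm; over the far half a clear fixed quarter shell, outer radius 163 mm, its front edge on top at x = -6 mm, 205 mm above the counter
- cover (a joint): angle of the clear roll-top front cover, rad: 0 shut (lower edge on the slab 155 mm in front of the display's centre line), up to 1.30 rolled up and back under the fixed shell. Pivot axis: the display's y axis raised to z = 42 mm. Quarter shell, radius 154 inside, 157 outside, 514 mm long, 0.5 kg; stiff, it stays where it is left and takes about 3 to 10 N at the handle
- cover_handle (a point): middle of the cover's black bow handle: bar 14 mm thick, 140 mm long, along the display's y, centre 200 mm from the pivot axis (43 mm off the shell), 0.175 rad above the cover's lower edge. In the display's frame x = -0.200 cos(q+0.175), y = 0, z = 0.042 + 0.200 sin(q+0.175), q the joint value: shut, 197 mm in front of the centre line, 77 mm above the counter
- stray_round: the white round to nudge in: soft cylinder 68 mm wide, 38 mm high, 0.12 to 0.18 kg, on the slab with 14 to 21 mm of it over the front edge. Origin: centre of its underside, z up. Clear of the cover once its origin is at most 115 mm in front of the display's centre line (display x above -0.115); the slab behind it is free to about x = -0.06
- left_round: a like white round (68 mm diameter, 38 mm high) standing rightly on the front left of the slab, about 205 mm to the +y side of the display's middle; stays where it is. Origin: centre of its underside
- right_round: a like white round (68 mm diameter, 38 mm high) standing rightly on the front right of the slab, about 205 mm to the -y side; stays where it is. Origin: centre of its underside
- orange_ball: flattened orange ball of cheese, 102 mm in diameter, 72 mm high, on the far half of the slab; stays where it is. Origin: centre of its underside
- wedge: yellow wedge of cheese, 120 by 80 mm, 60 mm high, on the far half of the slab; stays where it is. Origin: underside, midway along its length
- honey_jar: amber honey jar, 68 mm in diameter, 85 mm high, on the counter between the robot and the display, to the right; stays where it is. Origin: centre of its underside
- cheese_knife: cheese knife lying on the counter between the robot and the display, to the left, 260 mm long along its y axis, 20 mm high; stays where it is. Origin: underside, near its middle
Not all that is in view belongs to the job. What is shaped like the stray_round but green or orange is not meant.

How it is judged:
On the way:
1. the stray round stands inside the cover's line while the cover is still well open (x of stray_round in the frame of display between -0.118 and 0.05 m and value of joint cover above 0.6 rad), for 0.2 s.
At the end, for the whole second after the job is handed in: the cover is shut to within 0.035 rad (about 5 mm at its edge), the stray round stands flat and at rest on the slab under the cover, its centre at most 118 mm in front of the display's centre line, and every other thing is within 20 mm of where it was (value of joint cover below 0.035 rad and x of stray_round in the frame of display between -0.118 and 0.05 m and z of stray_round in the frame of display between 0.036 and 0.048 m and angle between stray_round's own z axis and vertical below 0.1 rad and linear speed of stray_round below 0.02 m/s); the robot touches nothing.
It fails at once if the stray round is lifted more than 12 mm off the slab (height (world z) of stray_round above 0.054 m).
It fails at once if the stray round is tipped or falls off the slab (angle between stray_round's own z axis and vertical above 0.35 rad or height (world z) of stray_round below 0.03 m).
It fails at once if the fingers press the soft round with more than 18 N (squeezed or gripped) (contact force between the fingers and stray_round above 18 N).
It fails at once if the cover is slammed shut (reaches its stop faster than 2.5 rad/s, about 0.5 m/s at the handle) (value of joint cover below 0.12 rad and velocity of joint cover below -2.5 rad/s).
It fails at once if another cheese or a thing on the counter is moved by more than 20 mm (distance of any of left_round, right_round, orange_ball, wedge, honey_jar, cheese_knife from where it was at the start of the episode above 0.02 m).
It also fails if it takes over 58 s, if anything falls off the work surface, if the arm or the gripper's body presses on something with over 40 N, if the wrist force passes 120 N, or if a joint passes its speed limit or range.

### The arm

A 6-joint arm with a two-finger parallel gripper is mounted at the origin on the work surface. World frame = base frame: x ahead of the robot, y to its left, z up, the work surface at z = 0. Lengths are in m, angles in rad, forces in N, time in s.
With the tool pointing down it reaches from about 0.275 to 0.75 m from the base axis. Payload 10.2 kg.
Tool frame: the origin (TCP) lies at the very end of the fingers, on their centre line; the grasp point (between the pads) lies manip.grip_depth behind it (manip.grip_depth is the distance from the TCP to the grasp point, in m); z points along the fingers, y is the direction in which the jaws open and shut (so a half turn about z gives the same grasp; the last joint's range is limited). The gripper opens to 85 mm and grips with 20 to 120 N. Pads are 22 mm wide; open, the fingers measure 114 mm over their backs; the gripper's body (76 mm by 85 mm) begins 54 mm behind the grasp point. The pads swing forward as they close: fully open they stand 13 mm farther back than shut.
Start: joints at [0.926, 0.313, 1.498, -0, 1.331, -0.223], TCP at [0.215, 0.479, 0.231] pointing down, gripper open.
Joint ranges: [-2.94, 2.94], [-0.97, 2.17], [0.19, 2.56], [-1.23, 4.37], [0.02, 3.11], [-2.88, 2.88]. Speed limits (rad/s): [2.39, 2.39, 3.01, 3.14, 3.14, 3.14].

### API

Orientations are given as a rotation vector (axis times angle).
In Python, from cell import manip, optics gives the robot as it stands.
- The arm moves only by the shell command python3 -m handwheel 'ROWS'. ROWS is JSON, one flat list of numbers, 5 for each row, row after row: the closure, from -1 (fully open) to 1 (shut), so that 0 is half open, then the shift along the tool's x, y, z in cm, then the turn about the tool's z in rad. In form: [jaw, dx, dy, dz, roll, jaw, dx, dy, dz, roll, ...]. A call has 1 to 12 rows; each row is the pose to reach, as a shift and turn from the pose commanded when the call began, along the tool's axes at that moment; what a row does not reach only later rows make up. A row lasts 1/8 s, in which the tool goes at most 62.5 mm and 10.7 degrees, less where a joint would pass 70% of its speed; a pose out of reach is approached as far as the arm can. A call with a gripper value outside its range is refused whole. The fingers move at their own pace and stop on an object; the grip force is fixed at half the most. Time passes only in rows, so rows that repeat a pose let the fingers close. It gives the time, the measured TCP pose, the force and the opening at its end, in the units of the state.
- manip.observe(): the state, without advancing time (a new reading comes with each control period).
- optics.grab_frame(name): name is "side" or "top" or "wrist"; returns the picture (384x512x3 uint8, blue, green, red); there is no depth.
- optics.camera_info(name): a dict with "intrinsics" (3x3 intrinsics, pixels), "dist" ([k1, k2, p1, p2, k3] as OpenCV has them; the pictures are not rectified), "R" (3x3) and "t" (3): a world point X has camera coordinates R X + t. Camera axes: x right, y down, z forward; pixel columns grow to the right and rows downward; lengths in m; the calibration is good to about 2 mm. A picture is of the moment at which its call begins: read the wrist's pose just before it. camera_info takes no time and is no camera call; for the wrist camera it gives the pose at the moment of the call.
- manip.hand_in(): hands the job in, once; it reports no verdict.
Trained networks look in the newest picture that a camera, given by its name, has taken for a name from the list of things; names that differ only in an ending like _2 or _b are one class to them, and where a whole thing is asked for, a point or a joint stands for the part that bears it (a point fixed in the world has none). Each returns a list of dicts, best first, with "score" (0 to 1); they miss things now and then, are a little off and sometimes report something else, mostly with a low value. They report only what shows in the picture. A call takes as long as a camera call. They do not tell look-alikes from the thing itself.
- optics.silhouettes(camera, query): "region" (384x512 bool, what is visible of it) and "bbox" ([left, top, right, bottom] in pixels, round what is visible of it).
- optics.spot_point(camera, query): "centre" ([row, column] in pixels: a listed point, or the origin of a listed thing).
The state is a dict: "clock": time; "joints": joint angles; "joint_vel": joint speeds; "joint_efforts": joint torques, N m; "tcp_pos": TCP position; "ee_rot": TCP orientation; "ft_force": force on the tool from outside, world axes, zero at the start; "torque": the same for the moment, N m; "opening": opening from 0.0 (shut) to 1.0 (fully open).
Only numpy, scipy, OpenCV 4.12 (cv2) and the standard library are available. Lean on these libraries where they do the work, as an engineer would, in place of code of your own. Each camera call takes 0.05 s, during which the arm holds its last target. There are 200 camera calls.

## Working session

There is one attempt and no reset: what is moved stays moved. The work goes in short steps, Python scripts to look and compute and a shell command to move; the robot and the scene stay as the last step left them, time stands still between calls to the robot, and variables do not carry over. Pictures are saved under pics/ and viewed, about 8 in all and at most 12, crops included, and the job is handed in when it is done.

```bash
mkdir -p pics; cat > h.py <<'E'
import numpy as np,cv2
from cell import manip,optics
def ray(cam,rc,z):
    c=optics.camera_info(cam);K=np.array(c["intrinsics"]);R=np.array(c["R"]);t=np.array(c["t"])
    p=cv2.undistortPoints(np.array([[[rc[1],rc[0]]]],float),K,np.array(c["dist"]))[0,0]
    d=R.T@np.array([p[0],p[1],1]);o=-R.T@t
    return o+d*(z-o[2])/d[2]
def proj(cam,X):
    c=optics.camera_info(cam)
    return cv2.projectPoints(np.array(X,float).reshape(-1,3),cv2.Rodrigues(np.array(c["R"]))[0],np.array(c["t"]),np.array(c["intrinsics"]),np.array(c["dist"]))[0][:,0]
E
python3 - <<'E'
from h import *
s=manip.observe();print({k:np.round(v,3) for k,v in s.items()},manip.grip_depth)
a=[optics.grab_frame(n) for n in("top","side")]
cv2.imwrite("pics/a.png",cv2.resize(np.vstack(a),(450,600)) if 0 else np.hstack([cv2.resize(x,(400,300)) for x in a]))
cv2.imwrite("pics/top.png",a[0])
cv2.imwrite("pics/side.png",a[1])
for cam in("top","side"):
  c=optics.camera_info(cam);print(cam,-np.array(c["R"]).T@np.array(c["t"]))
  for n,z in(("display",0),("stray_round",.042),("cover_handle",.2),("orange_ball",.042),("wedge",.042),("honey_jar",0),("cheese_knife",0)):
    for r in optics.spot_point(cam,n)[:4]: print(n,round(r["score"],2),np.round(r["centre"]),ray(cam,r["centre"],z).round(3))
E
```

```text
{'clock': np.float64(0.0), 'joints': array([ 0.926,  0.313,  1.498, -0.   ,  1.331, -0.223]), 'joint_vel': array([-0.001, -0.   ,  0.   , -0.   ,  0.002, -0.002]), 'joint_efforts': array([-1.0000e-03, -4.1225e+01, -2.5975e+01, -0.0000e+00,  4.0000e-03,
        0.0000e+00]), 'tcp_pos': array([0.215, 0.479, 0.231]), 'ee_rot': array([-6.580e-01, -3.071e+00,  2.000e-03]), 'ft_force': array([ 0.159,  0.631, -0.938]), 'torque': array([-0.007,  0.043,  0.04 ]), 'opening': np.float64(1.002)} 0.0187
top [0.3773665  0.04940601 1.20636723]
display 0.81 [146. 255.] [0.695 0.1   0.   ]
stray_round 0.96 [190. 221.] [0.561 0.196 0.042]
stray_round 0.92 [224. 146.] [0.47  0.41  0.042]
stray_round 0.85 [248. 204.] [0.4   0.245 0.042]
stray_round 0.68 [244. 251.] [0.41  0.116 0.042]
cover_handle 0.93 [131. 250.] [0.681 0.104 0.2  ]
honey_jar 0.76 [277. 411.] [ 0.307 -0.331  0.   ]
cheese_knife 0.71 [286. 199.] [0.296 0.267 0.   ]
side [ 0.50847453 -0.21844906  0.99421171]
display 0.81 [188. 307.] [0.701 0.098 0.   ]
display 0.41 [117. 273.] [0.64  0.339 0.   ]
stray_round 0.94 [193. 209.] [0.425 0.108 0.042]
stray_round 0.65 [161. 252.] [0.553 0.185 0.042]
stray_round 0.61 [100. 212.] [0.464 0.397 0.042]
stray_round 0.57 [152. 197.] [0.403 0.235 0.042]
cover_handle 0.65 [153. 307.] [0.678 0.121 0.2  ]
honey_jar 0.96 [369. 185.] [ 0.315 -0.326  0.   ]
cheese_knife 0.89 [152. 160.] [0.289 0.271 0.   ]
```

View pics/top.png

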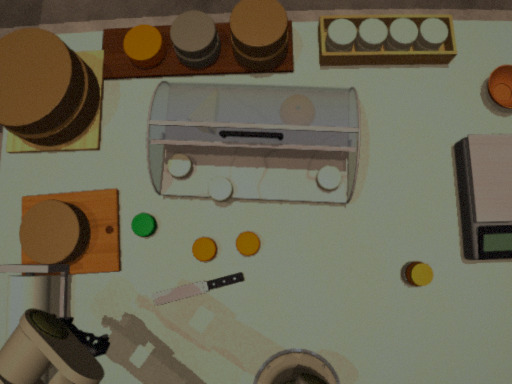

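View pics/side.png

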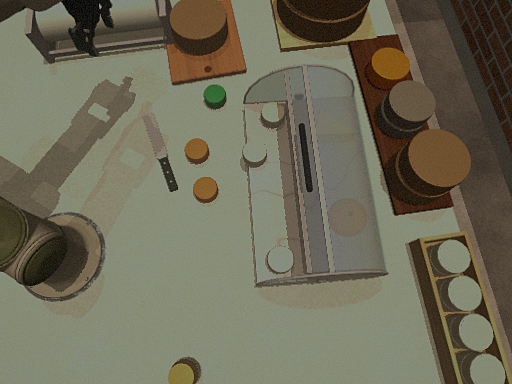

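Candidates for the stray round:
- White: top (190,221), overhanging the front edge; (167,179) is the left round and (178,329) the right round.
- Look-alikes: green (225,144), orange (248,204) and (244,248), all on the counter.

I choose (190,221) and check it in a close crop, along with the display's edges.

```bash
python3 - <<'E'
from h import *
im=cv2.imread("pics/top.png")[78:210,140:365]
cv2.imwrite("pics/crop.png",cv2.resize(im,None,fx=3.5,fy=3.5,interpolation=cv2.INTER_CUBIC))
for n,rc in(("L",(197,161)),("R",(203,350))): print(n,ray("top",rc,.042).round(3))
E
```

```text
L [0.546 0.367 0.042]
R [ 0.516 -0.161  0.042]
```

View pics/crop.png

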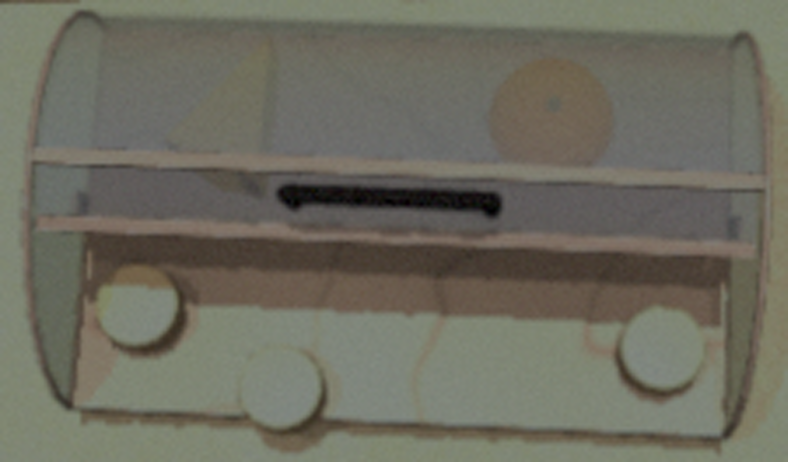

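```bash
python3 - <<'E'
from h import *
from scipy.optimize import least_squares
f=lambda x,y:(140+x/3.5,78+y/3.5)
def model(p):
    x,y,a,q=p
    def W(P): P=np.array(P,float);c,s=np.cos(a),np.sin(a);return np.c_[x+c*P[:,0]-s*P[:,1],y+s*P[:,0]+c*P[:,1],P[:,2]]
    h=[-.2*np.cos(q+.175),.042+.2*np.sin(q+.175)]; e=[-.155*np.cos(q),.042+.155*np.sin(q)]
    T=W([[-.1625,.265,.042],[-.1625,-.265,.042],[h[0],.07,h[1]],[h[0],-.07,h[1]],[-.006,.265,.205],[-.006,-.265,.205],[e[0],.257,e[1]],[e[0],-.257,e[1]]])
    return np.r_[proj("top",T),proj("side",T[:4])]
obs=np.array([f(75,408),f(725,437),f(283,195),f(494,204),f(32,155),f(765,183),f(38,222),f(755,248),(246,103),(257,285),(302,125),(310,190)])
r=least_squares(lambda p:(model(p)-obs).ravel(),[.69,.1,-.057,1.2],loss="soft_l1")
print(r.x.round(4));print((model(r.x)-obs).round(1))
x,y,a,q=r.x;R=np.array([[np.cos(a),-np.sin(a)],[np.sin(a),np.cos(a)]])
for cam in("top","side"):
  optics.grab_frame(cam)
  for n in("stray_round",):
    for s in optics.silhouettes(cam,n)[:6]:
      m=cv2.moments(s["region"].astype(np.uint8));c=(m["m01"]/m["m00"],m["m10"]/m["m00"])
      X=ray(cam,c,.042+.03)[:2];print(cam,round(s["score"],2),np.round(c),X.round(3),"disp",(R.T@(X-[x,y])).round(3))
for k in (1.2,q,.9,.6,.3,0): 
  print(k,((R@[-.2*np.cos(k+.175),0])+[x,y]).round(3),round(.042+.2*np.sin(k+.175),3))
E
```

```text
[ 0.6999  0.0969 -0.072   1.22  ]
[[-2.4 -1.5]
 [ 0.8 -0.9]
 [ 1.  -1.7]
 [-0.6 -1.9]
 [-1.7 -0.2]
 [ 1.6  0.2]
 [-0.2  0.8]
 [-0.3  1.8]
 [-1.5  0.1]
 [-0.1  1.4]
 [ 0.1  2. ]
 [-0.9 -5.8]]
top 0.95 [243. 248.] [0.411 0.121] disp [-0.29   0.003]
top 0.92 [225. 144.] [0.466 0.406] disp [-0.255  0.292]
top 0.77 [249. 205.] [0.398 0.238] disp [-0.311  0.119]
top 0.7 [139. 255.] [0.699 0.099] disp [-0.001  0.002]
top 0.57 [190. 220.] [0.558 0.195] disp [-0.149  0.088]
side 0.87 [150. 196.] [0.405 0.225] disp [-0.304  0.106]
side 0.86 [189. 205.] [0.419 0.109] disp [-0.281 -0.008]
side 0.65 [153. 254.] [0.561 0.195] disp [-0.145  0.087]
side 0.64 [ 95. 214.] [0.472 0.392] disp [-0.248  0.278]
1.2 [0.661 0.1  ] 0.238
1.2199847535798358 [0.665 0.099] 0.239
0.9 [0.605 0.104] 0.218
0.6 [0.557 0.107] 0.182
0.3 [0.523 0.11 ] 0.133
0 [0.504 0.111] 0.077
```

```bash
python3 -m handwheel '[0,-9,-3.5,0,-0.09, 0,-18,-7,0,-0.18, 0,-27,-10.5,0,-0.27, 0,-36.2,-14.3,0,-0.351, 0,-36.2,-14.3,0,-0.351, 0,-36.2,-14.3,0,-0.351, 0,-36.2,-14.3,0,-0.351, 0,-36.2,-14.3,0,-0.351, 0,-36.2,-14.3,0,-0.351, 0,-36.2,-14.3,0,-0.351]'
python3 - <<'E'
from h import *
from scipy.spatial.transform import Rotation as Ro
s=manip.observe();print(s["tcp_pos"],Ro.from_rotvec(s["ee_rot"]).as_matrix().round(3),s["opening"])
E
```

```text
clock: 2.25
tcp_pos: [0.4859, 0.2014, 0.2315]
ee_rot: [0.108, 3.14, 0.0]
ft_force: [-0.2, -0.3, 0.2]
opening: 0.501
[0.4859324  0.20138938 0.23149492] [[-0.998  0.069  0.   ]
 [ 0.069  0.998  0.   ]
 [-0.     0.    -1.   ]] 0.5005406794412861
```

```bash
python3 -m handwheel '[0,0,0,6,0, 0,0,0,12,0, 0,0,0,16,0, 0,0,0,18.1,0, 0,0,0,18.1,0, 0,0,0,18.1,0]'
python3 - <<'E'
from h import *
im=[optics.grab_frame(c) for c in("side","wrist")]
cv2.imwrite("pics/b.png",np.hstack([cv2.resize(im[0][60:260,120:370],(400,320)),cv2.resize(im[1],(400,320))]))
s=manip.observe();print(s["tcp_pos"],s["ft_force"])
E
```

```text
clock: 3.0
tcp_pos: [0.4871, 0.2008, 0.0515]
ee_rot: [0.11, 3.138, 0.001]
ft_force: [1.0, -0.2, 0.5]
opening: 0.502
[0.48723581 0.20066099 0.05153091] [ 0.28911799 -0.07333066  1.34489542]
```

View pics/b.png

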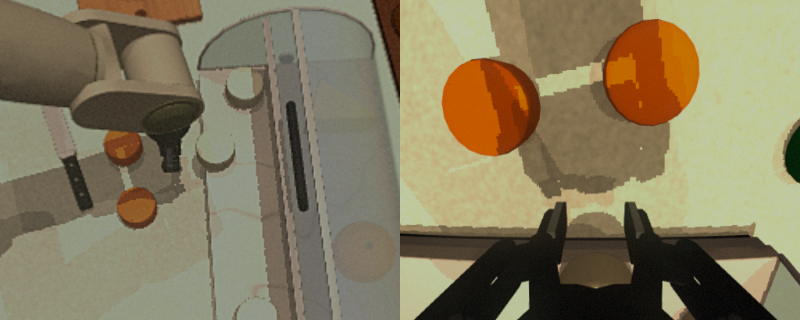

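The wrist view shows the round, at about (590,275) in the crop, centred between the half-open fingers. Now a slow push along display +x.

```bash
python3 -m handwheel '[0,-1.5,0,0,0, 0,-2.5,0,0,0, 0,-3,0,0,0, 0,-3.5,0,0,0, 0,-4,0,0,0, 0,-4.4,0,0,0, 0,-4.8,0,0,0, 0,-5.2,0,0,0, 0,-5.6,0,0,0, 0,-5.9,0,0,0, 0,-6.2,0,0,0, 0,-6.2,0,0,0]'
python3 - <<'E'
from h import *
x,y,a=.6999,.0969,-.072;R=np.array([[np.cos(a),-np.sin(a)],[np.sin(a),np.cos(a)]])
s=manip.observe();print((R.T@(s["tcp_pos"][:2]-[x,y])).round(4),s["ft_force"].round(2))
for cam in("side","top"):
  im=optics.grab_frame(cam);cv2.imwrite(f"pics/c_{cam}.png",im)
  for n in optics.silhouettes(cam,"stray_round")[:6]:
      m=cv2.moments(n["region"].astype(np.uint8));c=(m["m01"]/m["m00"],m["m10"]/m["m00"])
      X=ray(cam,c,.042+.03)[:2];print(cam,round(n["score"],2),np.round(c),"disp",(R.T@(X-[x,y])).round(3))
E
```

```text
clock: 4.6
tcp_pos: [0.5488, 0.1959, 0.0503]
ee_rot: [0.111, 3.139, 0.0]
ft_force: [-0.0, 0.6, 0.1]
opening: 0.499
[-0.1579  0.0879] [-0.04  0.58  0.12]
side 0.78 [150. 197.] disp [-0.303  0.107]
side 0.67 [190. 205.] disp [-0.282 -0.009]
side 0.61 [154. 266.] disp [-0.114  0.084]
top 0.92 [224. 144.] disp [-0.255  0.292]
top 0.64 [243. 248.] disp [-0.288  0.003]
```

```bash
python3 -m handwheel '[0,-0.4,0,0,0, 0,-0.8,0,0,0, 0,-1.2,0,0,0, 0,-1.5,0,0,0, 0,-1.5,0,0,0, 0,-1.5,0,0,0, 0,1,0,0,0, 0,4,0,0,0, 0,8,0,0,0, 0,8,0,0,0]'
python3 - <<'E'
from h import *
x,y,a=.6999,.0969,-.072;R=np.array([[np.cos(a),-np.sin(a)],[np.sin(a),np.cos(a)]])
s=manip.observe();print((R.T@(s["tcp_pos"][:2]-[x,y])).round(4),s["ft_force"].round(2))
o=[]
for cam in("side","top"):
  im=optics.grab_frame(cam);o.append(im)
  for n in optics.silhouettes(cam,"stray_round")[:6]:
      m=cv2.moments(n["region"].astype(np.uint8));c=(m["m01"]/m["m00"],m["m10"]/m["m00"])
      X=ray(cam,c,.042+.03)[:2];print(cam,round(n["score"],2),np.round(c),"disp",(R.T@(X-[x,y])).round(3))
cv2.imwrite("pics/d.png",np.hstack([cv2.resize(o[0][60:260,120:370],(400,320)),cv2.resize(o[1][78:210,140:365],(400,235)) if 0 else cv2.resize(o[1][60:260,120:370],(400,320))]))
E
```

```text
clock: 6.05
tcp_pos: [0.4667, 0.2019, 0.0504]
ee_rot: [-0.109, -3.138, 0.0]
ft_force: [0.3, 0.7, 1.2]
opening: 0.499
[-0.2402  0.0879] [0.33 0.71 1.21]
side 0.75 [153. 269.] disp [-0.105  0.086]
side 0.64 [153. 196.] disp [-0.304  0.1  ]
side 0.62 [189. 205.] disp [-0.282 -0.009]
top 0.96 [175. 222.] disp [-0.108  0.086]
top 0.95 [225. 143.] disp [-0.256  0.292]
top 0.74 [292. 179.] disp [-0.43   0.179]
top 0.61 [166. 180.] disp [-0.087  0.205]
top 0.56 [243. 248.] disp [-0.289  0.004]
```

View pics/d.png

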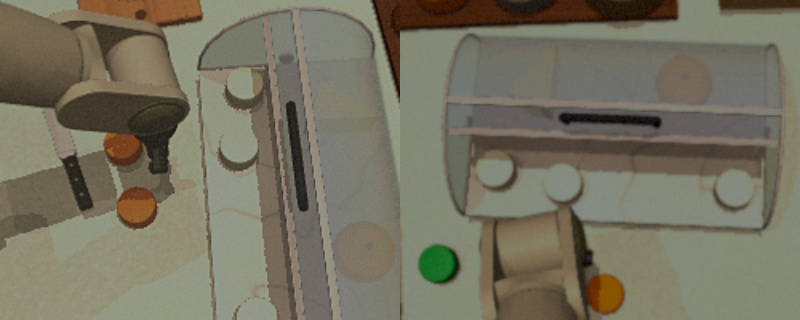

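The round now stands inside the line at display x of about -0.107. Next the cover: measure the handle and go over it with shut fingers.

```bash
python3 -m handwheel '[1,0,0,-6,0, 1,0,0,-12,0, 1,0,0,-18,0, 1,0,0,-25,0, 1,-5,-3,-25,0, 1,-10,-6,-25,0, 1,-15,-8.8,-25,0, 1,-20,-8.8,-25,0, 1,-24.2,-8.8,-25,0, 1,-24.2,-8.8,-25,0, 1,-24.2,-8.8,-25,0]'
python3 - <<'E'
from h import *
x,y,a=.6999,.0969,-.072;R=np.array([[np.cos(a),-np.sin(a)],[np.sin(a),np.cos(a)]])
s=manip.observe();print((R.T@(s["tcp_pos"][:2]-[x,y])).round(4),s["tcp_pos"][2],s["ft_force"].round(2))
for cam in("wrist","side","top"):
  im=optics.grab_frame(cam);cv2.imwrite(f"pics/e_{cam}.png",im)
  for n in optics.spot_point(cam,"cover_handle")[:2]:
      X=ray(cam,n["centre"],.239)[:2];print(cam,round(n["score"],2),np.round(n["centre"]),"disp",(R.T@(X-[x,y])).round(3))
im=[cv2.imread("pics/e_wrist.png"),cv2.imread("pics/e_side.png")]
cv2.imwrite("pics/e.png",np.hstack([cv2.resize(v,(400,320)) for v in (im[0],im[1][60:260,170:420])]))
E
```

```text
clock: 7.62
tcp_pos: [0.7037, 0.0966, 0.3002]
ee_rot: [-0.111, -3.139, -0.0]
ft_force: [0.4, 0.1, -0.3]
opening: -0.001
[0.0038 0.    ] 0.3001817308060607 [ 0.39  0.09 -0.27]
wrist 0.67 [166. 252.] disp [-0.036  0.002]
side 0.92 [153. 306.] disp [-0.033  0.003]
```

View pics/e.png

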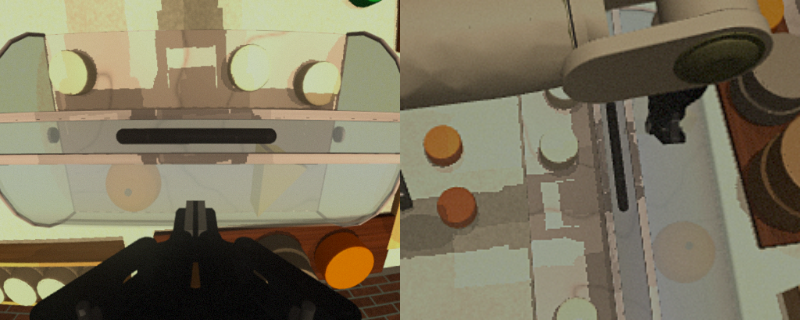

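The picture shows the bar (wrist crop, row 135) clear in front of the shut fingers (row 205). Both networks put it at display x of about -0.035, agreeing with q≈1.22. Lower behind the bar, then approach.

```bash
python3 -m handwheel '[1,0,0,4,0, 1,0,0,6.5,0, 1,0,0,7.4,0, 1,0,0,7.4,0, 1,0.8,0,7.4,0, 1,1.5,0,7.4,0, 1,2.2,0,7.4,0, 1,2.8,0,7.4,0, 1,3.4,0,7.4,0, 1,3.4,0,7.4,0]'
```

```text
clock: 9.18
tcp_pos: [0.6699, 0.0991, 0.2264]
ee_rot: [0.111, 3.139, -0.0]
ft_force: [1.4, 0.5, -1.3]
opening: -0.001
```

```bash
python3 -m handwheel '[1,0.8,0,0.3,0, 1,1.6,0,0.6,0, 1,2.4,0,1,0, 1,3.2,0,1.4,0, 1,4.2,0,1.8,0, 1,5.2,0,2.3,0, 1,6.2,0,2.9,0, 1,7.2,0,3.6,0, 1,8,0,4.2,0, 1,8.7,0,4.9,0, 1,8.7,0,4.9,0]'
python3 - <<'E'
from h import *
x,y,a=.6999,.0969,-.072;R=np.array([[np.cos(a),-np.sin(a)],[np.sin(a),np.cos(a)]])
s=manip.observe();print((R.T@(s["tcp_pos"][:2]-[x,y])).round(4),s["tcp_pos"][2],s["ft_force"].round(2))
im=[optics.grab_frame(c) for c in ("wrist","side")]
for n in optics.spot_point("side","cover_handle")[:2]:
      X=ray("side",n["centre"],.19);print(n["score"],np.round(n["centre"]),(R.T@(X[:2]-[x,y])).round(3))
cv2.imwrite("pics/f.png",np.hstack([cv2.resize(v,(400,320)) for v in (im[0],im[1][60:260,170:420])]))
E
```

```text
clock: 10.55
tcp_pos: [0.5824, 0.1054, 0.1767]
ee_rot: [-0.111, -3.137, -0.0]
ft_force: [-0.3, 0.4, 0.3]
opening: -0.004
[-0.1178  0.    ] 0.17666393016934173 [-0.33  0.36  0.26]
0.73 [164. 262.] [-0.133  0.004]
```

View pics/f.png

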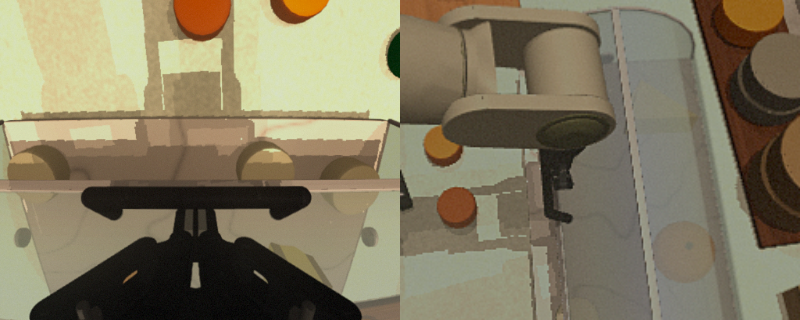

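The bar has followed (now about display x -0.136, q≈0.65). Next: lift out, go over the bar and press down on it.

```bash
python3 -m handwheel '[1,-0.6,0,0,0, 1,-0.6,0,-3,0, 1,-0.6,0,-5,0, 1,-0.6,0,-5,0, 1,1.5,0,-5,0, 1,2.6,0,-5,0, 1,2.6,0,-5,0, 1,2.6,0,-3.5,0, 1,2.6,0,-2.6,0, 1,2.6,0,-2.1,0, 1,2.6,0,-1.7,0, 1,2.6,0,-1.7,0]'
```

```text
clock: 12.2
tcp_pos: [0.5567, 0.1072, 0.196]
ee_rot: [-0.111, -3.139, 0.0]
ft_force: [-8.5, 0.0, 13.6]
opening: 0.002
```

```bash
python3 -m handwheel '[1,0.6,0,0.8,0, 1,1.1,0,1.6,0, 1,1.7,0,2.5,0, 1,2.2,0,3.4,0, 1,2.8,0,4.3,0, 1,3.3,0,5.2,0, 1,3.7,0,6,0, 1,4.1,0,6.9,0, 1,4.5,0,7.8,0, 1,4.8,0,8.6,0, 1,4.8,0,8.6,0]'
```

```text
clock: 13.58
tcp_pos: [0.5091, 0.1104, 0.1076]
ee_rot: [-0.111, -3.139, 0.0]
ft_force: [-0.2, -0.5, 0.4]
opening: 0.002
```

```bash
python3 -m handwheel '[1,0.2,0,0.5,0, 1,0.3,0,1,0, 1,0.4,0,1.4,0, 1,0.5,0,1.8,0, 1,0.6,0,2.1,0, 1,0.6,0,2.4,0, 1,0.6,0,2.6,0, 1,0.6,0,2.7,0, 1,0.6,0,2.7,0]'
```

```text
clock: 14.7
tcp_pos: [0.5033, 0.111, 0.0832]
ee_rot: [0.111, 3.14, -0.0]
ft_force: [-10.2, -0.5, 24.2]
opening: -0.002
```

The tool met a firm stop at z = 0.083 with 24 N (expected 0.084). Withdraw upwards and check.

```bash
python3 -m handwheel '[1,0,0,-1,0, 1,1,0,-4,0, 1,2,0,-9,0, 1,5,2,-15,0, 1,10,8,-18,0, 1,14,14,-18,0, 1,16,20,-18,0, 1,16,24,-18,0, 1,16,24,-18,0, 1,16,24,-18,0]'
python3 - <<'E'
from h import *
x,y,a=.6999,.0969,-.072;R=np.array([[np.cos(a),-np.sin(a)],[np.sin(a),np.cos(a)]])
s=manip.observe();print(s["tcp_pos"],s["ft_force"].round(2))
o=[]
for cam in("side","top"):
  im=optics.grab_frame(cam);o.append(im)
  for n in optics.spot_point(cam,"cover_handle")[:2]:
      print(cam,"handle",round(n["score"],2),(R.T@(ray(cam,n["centre"],.077)[:2]-[x,y])).round(3))
  for n in optics.silhouettes(cam,"stray_round")[:8]:
      m=cv2.moments(n["region"].astype(np.uint8));c=(m["m01"]/m["m00"],m["m10"]/m["m00"])
      X=ray(cam,c,.042+.03)[:2];print(cam,round(n["score"],2),np.round(c),"disp",(R.T@(X-[x,y])).round(3))
cv2.imwrite("pics/g.png",np.hstack([cv2.resize(v,(400,320)) for v in (o[0][60:300,150:450],o[1][60:300,120:420])]))
E
```

```text
clock: 15.95
tcp_pos: [0.3607, 0.3616, 0.2609]
ee_rot: [-0.11, -3.139, 0.001]
ft_force: [-0.3, 0.7, -0.0]
opening: 0.0
[0.3606845  0.36156343 0.26090311] [-0.31  0.66 -0.  ]
side handle 0.93 [-0.195 -0.003]
side handle 0.46 [-0.394  0.104]
side 0.91 [150. 196.] disp [-0.303  0.108]
side 0.86 [ 95. 215.] disp [-0.248  0.279]
side 0.68 [189. 205.] disp [-0.283 -0.008]
top handle 0.67 [-0.192  0.001]
top 0.82 [249. 204.] disp [-0.31  0.12]
top 0.78 [243. 248.] disp [-0.289  0.004]
```

View pics/g.png

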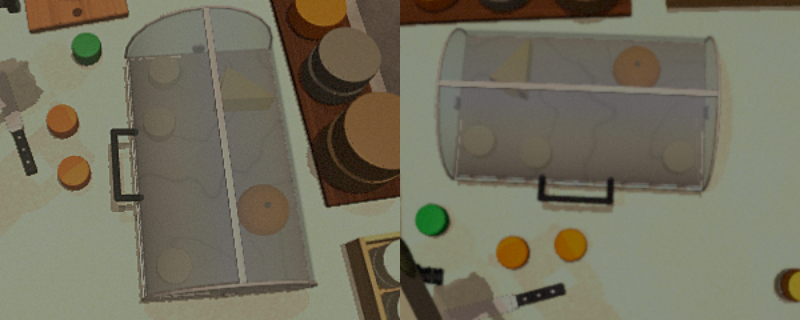

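The picture shows the cover shut. The stray round is still under it at side pixel (153,270), the same as after the push. The knife, jar and other cheeses are in place.

```bash
python3 -c "
from cell import manip
print(manip.hand_in())"
```

```text
the job is handed in; nothing more can be done
None
```

The stray round is nudged back inside the cover's line and the cover is pushed shut. I handed the job in just after 15.95 s on the robot's clock; no verdict is reported.

- **Stray round:** I pushed it about 40 mm with the half-open fingertips. The two cameras then put its centre at display x of -0.105 and -0.108 (limit -0.118). With the cover closed the networks no longer found it, but by eye it stands flat in the same place.
- **Cover:** I pulled it forward from behind the handle, then pressed it down slowly. It met a firm stop with the tool at z = 0.083 m and 24 N on the wrist (0.084 m expected when shut). The networks put the handle at display x of -0.195 and -0.192, against -0.197 when shut. I take those few millimetres as camera and fit error, because the force and height show it at its stop.
- **Other things:** by eye in the last picture, the other cheeses, the jar and the knife are where they were. I did not measure their final positions. The arm stands clear of everything.

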